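# Square a flat-edged stand base up to the stop bar

### The job

The round wooden stand base with one flat edge lies askew on the carving board. A fingertip against its upright peg is enough to move it: turn and slide it until its flat edge lies flush along the dark stop bar, keeping it down on the board; leave the other, fully round base beside the board where it is.

Things in the scene. Friction and masses are not known exactly. Their poses are not given: they have to be found in the camera images.
- base: Stand for a carved bird: loose light-wood disc, diameter 120 mm, 18 mm thick, about 0.1 kg, on the board; slides at about 1 N. One straight edge (the flat), 85 mm long, 42.4 mm from the centre. Origin: centre of the circle, underside; x points square to the flat, z up. Starts with its flat turned 29 to 66 degrees anticlockwise from facing the bar. Pushed by its peg, it swings to let the peg lead.
- base_flat (a point): Middle of the base's flat edge, 9 mm above the disc's underside; axes as the base's. The axis of the base's upright round peg (14 mm in diameter, standing 32 mm above the disc's top) is 14.4 mm behind this point, 28 mm from the disc's centre. With the flat home on the bar, the disc's centre is 42.4 mm and the peg's axis 14.4 mm from the bar's face. A fingertip fits behind the peg over the disc.
- stop_face (a point): Middle of the face of the stop bar that looks to the base, 10 mm above the board's top; x points into the bar (away from the base), y along it, z up. The bar: dark wood, 360 mm long, 30 wide, 20 high, fixed along the far edge of the carving board: brown wood, 260 (along x) by 360 mm, top 14 mm above the table, immovable. A pencil 7 mm thick lies near its left (+y) end.
- spare_base: Bystander to be left alone: a smaller fully round base of the same light wood, no flat, 100 mm in diameter, 18 mm thick, with a like peg at its centre, loose on the table to the left or right of the board. Origin: centre of its underside.
Mind the look-alikes: they are no part of the job. What is shaped like the base but green or red is not meant.

How it is judged:
By the outcome, as a careful person would: the job done as asked, in the order asked, and still so for the second after the job is handed in, with the robot touching nothing.
It also fails if it takes over 29 s, if anything falls off the work surface, if the arm or the gripper's body presses on something with over 40 N, if the wrist force passes 120 N, or if a joint passes its speed limit or range.

### The arm

A 6-joint arm with a two-finger parallel gripper is mounted at the origin on the work surface. World frame = base frame: x ahead of the robot, y to its left, z up, the work surface at z = 0. Lengths are in m, angles in rad, forces in N, time in s.
With the tool pointing down it reaches from about 0.425 to 0.95 m from the base axis. Payload 3.5 kg.
Tool frame: the origin (TCP) lies on the centre line of the jaws, within the pads' length; the fingertips stand 14 mm ahead of it and the grasp point (between the pads) lies 5 mm behind it (ctrl.finger_overhang is the distance from the TCP to the fingertips, in m); z points along the fingers, y is the line along which they close (so a half turn about z gives the same grasp; the last joint's range is limited). The gripper opens to 85 mm and grips with 20 to 120 N. Pads are 22 mm wide; open, the fingers measure 114 mm over their backs; the gripper's body (76 mm by 85 mm) begins 54 mm behind the grasp point. The pads swing forward as they close: fully open they stand 13 mm farther back than shut.
Start: joints at [1.135, 0.286, 1.577, -0, 1.279, -0.15], TCP at [0.19, 0.648, 0.245] pointing down, gripper open.
Joint ranges: [-2.77, 2.77], [-0.9, 2.22], [0.21, 2.48], [-1.53, 4.67], [0.24, 2.81], [-2.84, 2.84]. Speed limits (rad/s): [2.79, 2.79, 3.14, 3.14, 3.14, 3.14].

### API

Orientations are given as a unit quaternion [x, y, z, w].
In Python, from plant import ctrl gives the robot as it stands.
- The arm moves only by the tool send_rows, never from a script. Its argument "moves" is text: rows parted by semicolons, each of 7 numbers parted by spaces: the turn, a rotation vector about the tool's x, y, z in units of 360 degrees (1.0 is 360 degrees), then the shift along the tool's x, y, z in units of 20 cm (1.0 is 20 cm), then the gripper's target within -1 to 1 (fully open at 1, half-way at 0, shut at -1). A call has 1 to 12 rows; each row is the pose to reach, as a shift and turn from the pose commanded when the call began, along the tool's axes at that moment, turning the shorter way round; what a row does not reach only later rows make up. A row lasts 1/8 s, in which the tool goes at most 62.5 mm and 10.7 degrees, less where a joint would pass 70% of its speed; a pose out of reach is approached as far as the arm can. A call with a number of a shift or a turn outside -1 to 1 is refused whole. A call with a gripper value outside its range is refused whole. The fingers move at their own pace and stop on an object; "newtons" is the grip in N (left out, the last holds). Time passes only in rows, so rows that repeat a pose let the fingers close. It gives the time, the measured TCP pose, the force, the opening and the grip force at its end, in the units of the state.
- ctrl.get_state(): the state, without advancing time (a new reading comes with each control period).
- ctrl.read_camera(name): name is "scene" or "top"; returns a dict with "image" (384x512x3 uint8, red, green, blue), "fovy" (degrees; the focal length in pixels is half the picture's height over the tangent of half this angle, whatever the lens; pixels are square), "cx", "cy" (the principal point, pixels), "extrinsics" (4x4, takes a point from camera to world coordinates). Camera axes: x right, y up, looking along -z (the intrinsics and any distortion apply to the point x, -y, -z); pixel columns grow to the right and rows downward; lengths in m; the calibration is good to about 2 mm. A picture is of the moment at which its call begins. There is no depth.
- ctrl.sign_off(): hands the job in; it is judged then, once.
The state is a dict: "time": time; "qpos": joint angles; "dq": joint speeds; "joint_efforts": joint torques, N m; "eef_pos": TCP position; "tcp_rot": TCP orientation; "contact_force": force on the tool from outside, world axes, zero at the start; "wrist_torque": the same for the moment, N m; "opening": opening from 0.0 (shut) to 1.0 (fully open); "finger_force": force on a finger pad.
Only numpy, scipy, OpenCV 4.12 (cv2) and the standard library are available. Lean on these libraries where they do the work, as an engineer would, in place of code of your own. Each camera call takes 0.05 s, during which the arm holds its last target. There are 200 camera calls.

## Working session

There is one attempt and no reset: what is moved stays moved. The work goes in short steps, Python scripts to look and compute and a tool call to move; the robot and the scene stay as the last step left them, time stands still between calls to the robot, and variables do not carry over. Pictures are saved under pics/ and viewed, at most 10 in all, crops included, and the job is handed in when it is done.

Besides the shell and the picture viewer there is one more tool, called after "Call:" in YAML: its name, and indented under it one key for each argument. send_rows: Moves the arm, as the interface text tells. Its arguments: {"type":"object","properties":{"moves":{"type":"string"},"newtons":{"type":"number"}},"required":["moves"]}

```bash
mkdir -p pics; cat > h.py <<'E'
import numpy as np, cv2
from plant import ctrl
def shot(n):
    c=ctrl.read_camera(n); return c
def save(c,p,crop=None,s=1):
    im=c["image"][:,:,::-1]
    if crop: x0,y0,x1,y1=crop; im=im[y0:y1,x0:x1]
    cv2.imwrite(p,cv2.resize(im,None,fx=s,fy=s,interpolation=cv2.INTER_CUBIC))
def px2w(c,u,v,z):
    f=c["image"].shape[0]/2/np.tan(np.radians(c["fovy"])/2)
    d=np.array([(u-c["cx"])/f,-(v-c["cy"])/f,-1]); E=np.array(c["extrinsics"])
    d=E[:3,:3]@d; o=E[:3,3]; return o+d*(z-o[2])/d[2]
E
python3 - <<'E'
from h import *
for n in("top","scene"):
    c=shot(n); save(c,f"pics/{n}0.png",s=1.5); print({k:v for k,v in c.items() if k!="image"})
print(ctrl.get_state())
E
```

```text
{'fovy': 43.02548564224297, 'cx': 265.5850928390964, 'cy': 189.3816349437335, 'extrinsics': array([[-0.01971611,  0.9972697 , -0.07116475,  0.42355429],
       [-0.99966434, -0.01846678,  0.01817095,  0.00220348],
       [ 0.01680715,  0.07149913,  0.99729905,  1.31858611],
       [ 0.        ,  0.        ,  0.        ,  1.        ]])}
{'fovy': 57.136176404269946, 'cx': 258.9502144491565, 'cy': 193.5017644292174, 'extrinsics': array([[-0.8439152 , -0.44002791,  0.30689179,  0.81617807],
       [ 0.53644008, -0.69882106,  0.47316081,  0.4404355 ],
       [ 0.00625848,  0.56393666,  0.82579433,  0.85262298],
       [ 0.        ,  0.        ,  0.        ,  1.        ]])}
{'time': 0.1, 'qpos': array([ 1.13498842e+00,  2.87062345e-01,  1.57803303e+00,  2.05911579e-05,
        1.27857203e+00, -1.49990256e-01]), 'dq': array([-9.43331620e-05, -8.54039994e-04, -2.23978914e-03,  8.45820753e-04,
        2.96026011e-04, -1.43691630e-05]), 'joint_efforts': array([ 8.27353379e-04, -4.07292938e+01, -2.93700743e+01, -1.51544386e-04,
        3.42794061e-03, -2.08642251e-05]), 'eef_pos': array([0.19003359, 0.64711651, 0.24409396]), 'tcp_rot': array([ 1.42425753e-01,  9.89804945e-01, -9.90348435e-04, -3.08956576e-04]), 'contact_force': array([ 0.32696907, -0.03223948, -0.53197891]), 'wrist_torque': array([-0.00799844, -0.00184765,  0.02144422]), 'finger_force': 0.0, 'opening': 0.9998632761806568}
```

View pics/top0.png

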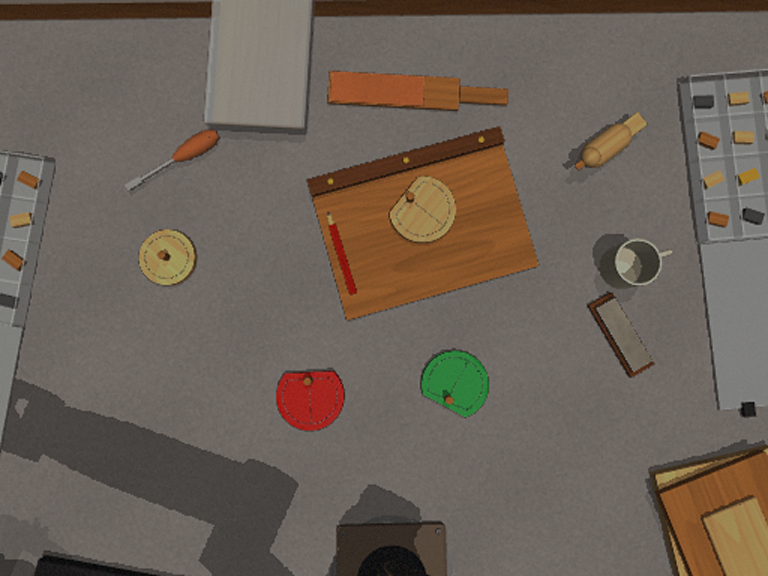

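View pics/scene0.png

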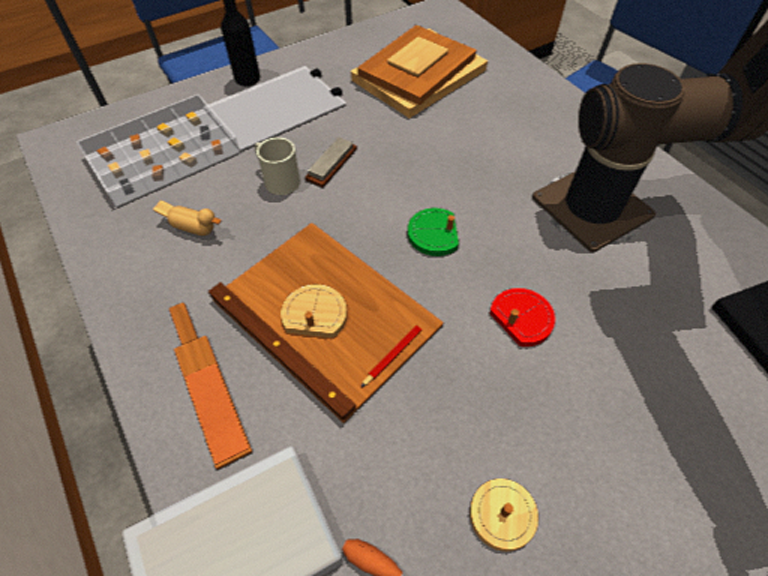

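Top view (1.5x scale): the light base with a flat sits on the board at (423,209), with its peg at (410,197). The round spare is at (167,257), and the red (310,400) and green (455,383) lookalikes are decoys. Only the base on the board fits the description: light wood, with a flat. I'll confirm it in an enlarged crop.

```bash
python3 - <<'E'
from h import *
c=shot("top"); save(c,"pics/crop1.png",(200,80,360,200),5)
E
```

```text
(no output)
```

View pics/crop1.png

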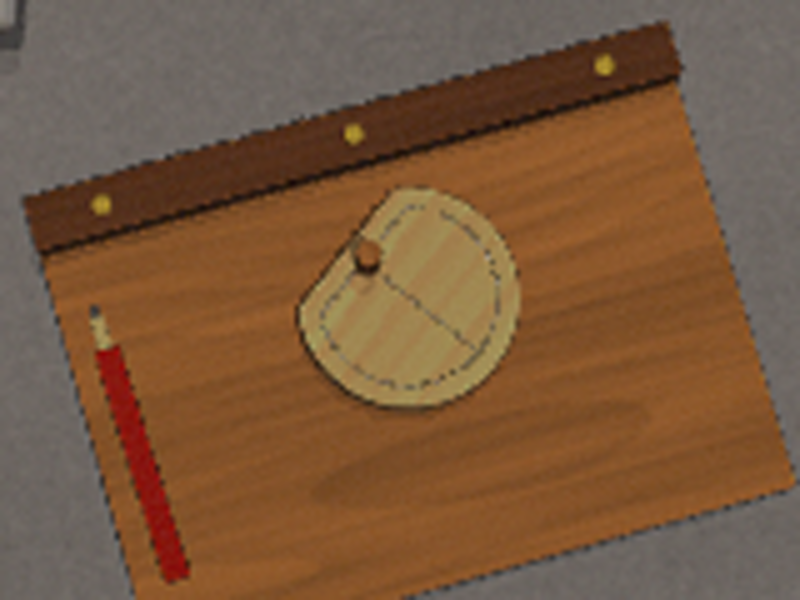

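The crop confirms it. The base's flat runs from (300,310) to (395,190) and its peg top is at (368,248). The bar's foot runs from (45,255) to (680,80), all in crop pixels at 5x.

```bash
cat >> h.py <<'E'
def P(c,pts,z,o=(200,80),s=5): return np.array([px2w(c,o[0]+(u+.5)/s-.5,o[1]+(v+.5)/s-.5,z)[:2] for u,v in pts])
def circ(p):
    A=np.c_[2*p,np.ones(len(p))]; x=np.linalg.lstsq(A,(p**2).sum(1),rcond=None)[0]; return x[:2],np.sqrt(x[2]+x[:2]@x[:2])
E
python3 - <<'E'
from h import *
c=shot("top")
bar=P(c,[(45,255),(680,80)],.014); bt=P(c,[(24,198),(666,22)],.034)
d=bar[0]-bar[1]; L=np.linalg.norm(d); y=d/L; x=np.array([y[1],-y[0]])
d2=bt[0]-bt[1]
print("bar",bar,L,"x-ang",np.degrees(np.arctan2(x[1],x[0])), "top far edge len",np.linalg.norm(d2),np.degrees(np.arctan2(-d2[0],d2[1])),(bt-bar[0])@x)
cen,r=circ(P(c,[(430,188),(480,215),(510,260),(520,300),(302,318)],.032)); print("cen",cen,r)
fl=P(c,[(300,308),(393,190)],.032); df=fl[0]-fl[1]; yf=df/np.linalg.norm(df); xf=np.array([yf[1],-yf[0]])
print("flat",fl,np.linalg.norm(df),"ang",np.degrees(np.arctan2(xf[1],xf[0])),"cen->flat",(fl-cen)@xf)
pg=P(c,[(368,247)],.064)[0]; print("peg",pg, "pred",cen+28*xf/1000)
pp=pg-cen; print("peg dir",np.degrees(np.arctan2(pp[1],pp[0])),np.linalg.norm(pp))
print("peg to bar",(bar[0]-pg)@x, "cen to bar",(bar[0]-cen)@x)
from scipy.spatial.transform import Rotation as R
print(R.from_quat(ctrl.get_state()["tcp_rot"]).as_matrix())
E
```

```text
bar [[ 0.67879623  0.12935061]
 [ 0.76971971 -0.21774861]] 0.3588104668606465 x-ang 14.678948391635416 top far edge len 0.357630588645978 14.652030310393739 [0.02837629 0.02820827]
cen [ 0.65028732 -0.0660516 ] 0.05852229382254473
flat [[ 0.64445371 -0.00781786]
 [ 0.70741754 -0.05881921]] 0.08102827719278549 ang 50.99217028605592 cen->flat [0.04157928 0.04157928]
peg [ 0.67046494 -0.04361379] pred [ 0.66791127 -0.04429392]
peg dir 48.03593689659169 0.030176012200006364
peg to bar 0.0518889748406508 cen to bar 0.0770938170316004
[[-9.59426694e-01  2.81957502e-01 -6.21771672e-04]
 [ 2.81958108e-01  9.59425747e-01 -1.36398825e-03]
 [ 2.11957030e-04 -1.48396030e-03 -9.99998876e-01]]
```

```bash
cat >> h.py <<'E'
from scipy.spatial.transform import Rotation as Rn
def todo(tx,ty,tz,yang):
    s=ctrl.get_state(); R=Rn.from_quat(s["tcp_rot"]); y=R.apply([0,1,0]); a=np.degrees(np.arctan2(y[1],y[0]))
    da=(yang-a+180)%360-180
    print("t",s["time"],"shift units",np.round(R.inv().apply(np.array([tx,ty,tz])-s["eef_pos"])/.2,3),"turn z units",round(-da/360,4),"pos",s["eef_pos"],"yaw",a,"F",s["contact_force"],"tilt",y[2],"open",s["opening"],"ff",s["finger_force"])
E
python3 -c "
from h import *
print(ctrl.finger_overhang); todo(.669,-.044,.245,-39)"
```

```text
0.014
t 0.2 shift units [-3.272e+00 -2.641e+00  1.000e-03] turn z units 0.3128 pos [0.19010804 0.64727043 0.24445969] yaw 73.62291208689929 F [-0.22836732  0.20082096  0.02181642] tilt -0.0014839603022629702 open 0.9984040875409164 ff 0.0
```

Call:
send_rows:
  moves: "0 0 0 -0.82 -0.66 0 0;0 0 0 -0.82 -0.66 0 0;0 0 0 -0.82 -0.66 0 0;0 0 0 -0.82 -0.66 0 0"
  newtons: 20

```text
time: 0.7
eef_pos: [0.3118, 0.4722, 0.2451]
tcp_rot: [0.144, 0.99, -0.0, 0.0]
contact_force: [-1.1, -0.2, -0.4]
opening: 0.498
finger_force: 0.0
```

Call:
send_rows:
  moves: "0 0 0 -0.82 -0.66 0 0;0 0 0 -0.82 -0.66 0 0;0 0 0 -0.82 -0.66 0 0;0 0 0 -0.82 -0.66 0 0"

```text
time: 1.2
eef_pos: [0.432, 0.2992, 0.2453]
tcp_rot: [0.144, 0.99, -0.0, 0.0]
contact_force: [-0.0, 0.1, -0.5]
opening: 0.5
finger_force: 0.0
```

Call:
send_rows:
  moves: "0 0 0 -0.82 -0.66 0 0;0 0 0 -0.82 -0.66 0 0;0 0 0 -0.82 -0.66 0 0;0 0 0 -0.82 -0.66 0 0"

```text
time: 1.7
eef_pos: [0.552, 0.1262, 0.2452]
tcp_rot: [0.144, 0.99, -0.0, -0.0]
contact_force: [0.0, 0.5, 0.7]
opening: 0.501
finger_force: 0.0
```

Call:
send_rows:
  moves: "0 0 0.313 -0.82 -0.66 0 0;0 0 0.313 -0.82 -0.66 0 0;0 0 0.313 -0.82 -0.66 0 0;0 0 0.313 -0.82 -0.66 0 0;0 0 0.313 -0.82 -0.66 0 0;0 0 0.313 -0.82 -0.66 0 0;0 0 0.313 -0.82 -0.66 0 0;0 0 0.313 -0.82 -0.66 0 0;0 0 0.313 -0.82 -0.66 0 0;0 0 0.313 -0.82 -0.66 0 0;0 0 0.313 -0.82 -0.66 0 0;0 0 0.313 -0.82 -0.66 0 0"

```text
time: 3.2
eef_pos: [0.6706, -0.043, 0.245]
tcp_rot: [0.902, 0.431, -0.0, -0.0]
contact_force: [-0.0, -0.2, -0.6]
opening: 0.499
finger_force: 0.0
```

```bash
python3 -c "
from h import *
print(ctrl.finger_overhang); todo(.669,-.044,.056,-39)"
```

```text
0.014
t 3.2 shift units [-0.009 -0.002  0.945] turn z units 0.0002 pos [ 0.6705761  -0.043       0.24498926] yaw -38.941798931938635 F [-0.02221294 -0.17243791 -0.64655618] tilt -0.0008918663936639016 open 0.49877761639301427 ff 0.0
```

Call:
send_rows:
  moves: "0 0 0 -0.005 0 0.3 0;0 0 0 -0.005 0 0.6 0;0 0 0 -0.005 0 0.8 0;0 0 0 -0.005 0 0.88 0;0 0 0 -0.005 0 0.91 0;0 0 0 -0.005 0 0.94 0;0 0 0 -0.005 0 0.94 0"

```text
time: 4.08
eef_pos: [0.6711, -0.0448, 0.0587]
tcp_rot: [0.903, 0.43, 0.001, 0.001]
contact_force: [0.8, 0.6, -0.6]
opening: 0.501
finger_force: 0.0
```

```bash
python3 - <<'E'
from h import *
todo(.67,-.044,.056,-39)
c=shot("scene"); save(c,"pics/s2.png",(150,150,310,270),5)
E
```

```text
t 4.075 shift units [-0.    -0.007  0.014] turn z units -0.0001 pos [ 0.67105306 -0.04482935  0.05874559] yaw -39.045740261168035 F [ 0.83502757  0.61897501 -0.57177764] tilt 0.0019941883048316777 open 0.501102055415651 ff 0.0
```

View pics/s2.png

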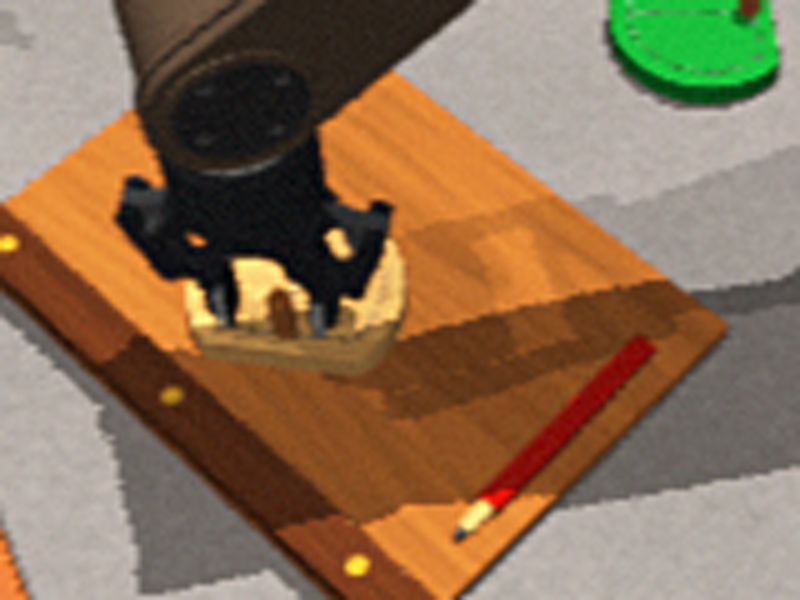

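The peg at (283,312) stands between the two fingertips at (222,315) and (322,320), and the tips are just above the disc. I'll close gently on it.

Call:
send_rows:
  moves: "0 0 0 0 0 0 -1;0 0 0 0 0 0 -1;0 0 0 0 0 0 -1;0 0 0 0 0 0 -1;0 0 0 0 0 0 -1"
  newtons: 20

```text
time: 4.75
eef_pos: [0.6706, -0.0447, 0.058]
tcp_rot: [0.903, 0.43, 0.0, 0.0]
contact_force: [-1.2, 1.8, 3.6]
opening: 0.153
finger_force: 20.7
```

```bash
python3 - <<'E'
from h import *
y=np.radians(14.67); x=np.array([np.cos(y),np.sin(y)])
s=ctrl.get_state(); p=s["eef_pos"][:2]
d=(np.array([.67879623,.12935061])-p)@x; print("peg-bar",d)
t=p+x*(d-.0144-.012); todo(*t,s["eef_pos"][2],-75.33)
E
```

```text
peg-bar 0.051997273911864
t 4.75 shift units [0.103 0.076 0.   ] turn z units 0.1008 pos [ 0.67059869 -0.04465418  0.058049  ] yaw -39.05698749139304 F [-1.21126589  1.83897929  3.64665412] tilt 0.0007674031496429291 open 0.15255216246363232 ff 20.705688893795013
```

Call:
send_rows:
  moves: "0 0 0.01 0.01 0.008 0 -1;0 0 0.02 0.02 0.015 0 -1;0 0 0.03 0.03 0.023 0 -1;0 0 0.04 0.04 0.03 0 -1;0 0 0.05 0.05 0.038 0 -1;0 0 0.06 0.06 0.046 0 -1;0 0 0.07 0.07 0.053 0 -1;0 0 0.08 0.08 0.06 0 -1;0 0 0.09 0.09 0.068 0 -1;0 0 0.101 0.103 0.076 0 -1;0 0 0.101 0.103 0.076 0 -1;0 0 0.101 0.103 0.076 0 -1"

```text
time: 6.25
eef_pos: [0.6943, -0.0392, 0.0576]
tcp_rot: [0.992, 0.127, -0.001, 0.001]
contact_force: [-3.5, -1.3, 5.4]
opening: 0.154
finger_force: 20.9
```

```bash
python3 - <<'E'
from h import *
y=np.radians(14.67); x=np.array([np.cos(y),np.sin(y)])
s=ctrl.get_state(); p=s["eef_pos"][:2]
d=(np.array([.67879623,.12935061])-p)@x; print("peg-bar",d)
t=p+x*(d-.0144); todo(*t,s["eef_pos"][2],-75.33)
c=shot("top"); save(c,"pics/t3.png",(200,80,360,200),5)
E
```

```text
peg-bar 0.02772641847026349
t 6.25 shift units [ 0.067 -0.    -0.   ] turn z units -0.0001 pos [ 0.69425017 -0.039164    0.05761218] yaw -75.35623682490537 F [-3.47098216 -1.26871191  5.40645305] tilt 0.0008287894906197993 open 0.1543550914927113 ff 20.875402987003326
```

View pics/t3.png

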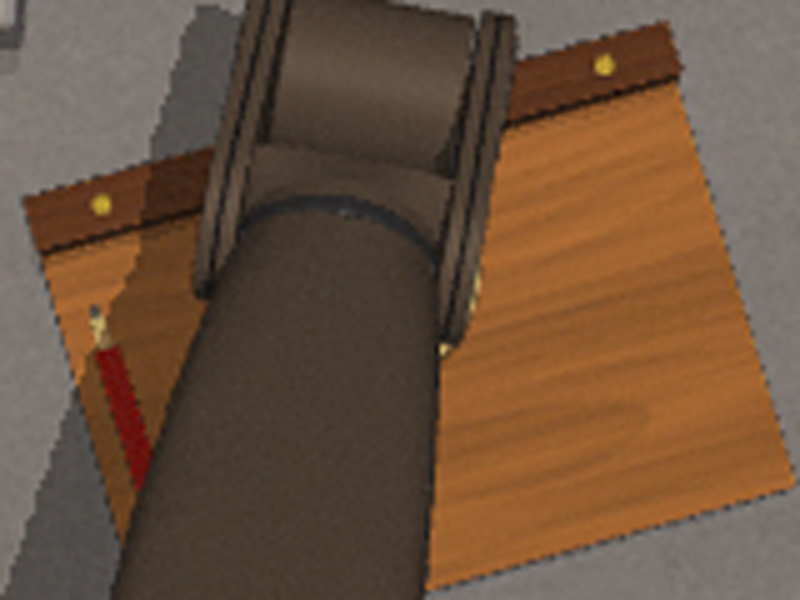

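The arm hides the base in the top view; only slivers of it show, at (475,290). I'll go on towards the bar and watch the force.

Call:
send_rows:
  moves: "0 0 0 0.015 0 0 -1;0 0 0 0.03 0 0 -1;0 0 0 0.045 0 0 -1;0 0 0 0.055 0 0 -1;0 0 0 0.06 0 0 -1;0 0 0 0.06 0 0 -1"

```text
time: 7.05
eef_pos: [0.7053, -0.0359, 0.0576]
tcp_rot: [0.992, 0.128, -0.002, 0.0]
contact_force: [-4.7, -0.8, 5.3]
opening: 0.152
finger_force: 21.0
```

Call:
send_rows:
  moves: "0 0 0 0.005 0 0 -1;0 0 0 0.01 0 0 -1;0 0 0 0.01 0 0 -1"

```text
time: 7.42
eef_pos: [0.7071, -0.0354, 0.0576]
tcp_rot: [0.992, 0.127, -0.002, 0.0]
contact_force: [-5.3, -2.3, 5.9]
opening: 0.153
finger_force: 21.0
```

```bash
python3 - <<'E'
from h import *
y=np.radians(14.67); x=np.array([np.cos(y),np.sin(y)])
s=ctrl.get_state(); p=s["eef_pos"][:2]
d=(np.array([.67879623,.12935061])-p)@x; print("peg-bar",d)
t=p+x*(d-.0144); todo(*t,s["eef_pos"][2],-75.33)
c=shot("scene"); save(c,"pics/s4.png",(150,150,310,270),5)
E
```

```text
peg-bar 0.014306866615734489
t 7.425 shift units [-0.  0.  0.] turn z units -0.0001 pos [ 0.70714398 -0.0354283   0.05756865] yaw -75.35224281777883 F [-5.27506582 -2.31944733  5.86640675] tilt -0.00014449521642977196 open 0.153144987386665 ff 20.965507328510284
```

View pics/s4.png

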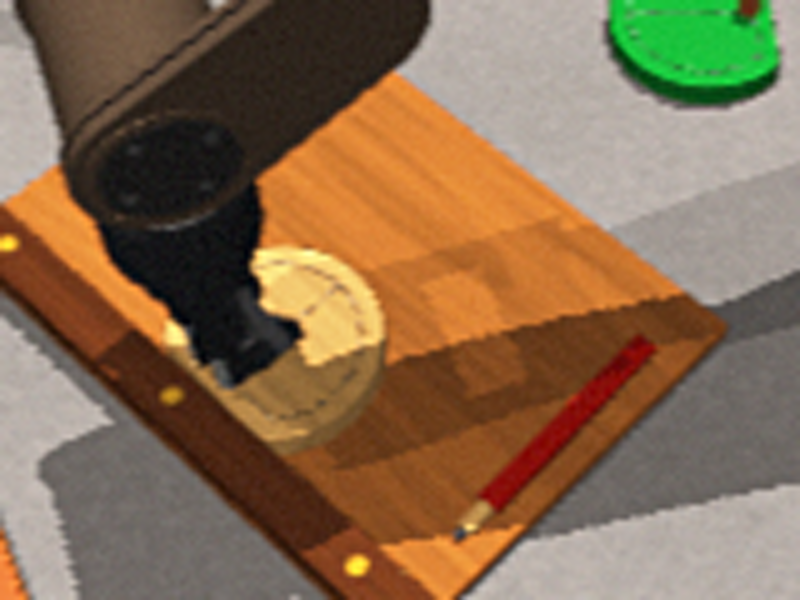

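The base has turned and lies along the bar, with its flat hidden behind the bar from (165,330) to (275,445). I'll press on until the force rises, to be sure of contact.

Call:
send_rows:
  moves: "0 0 0 0.005 0 0 -1;0 0 0 0.01 0 0 -1;0 0 0 0.01 0 0 -1"

```text
time: 7.85
eef_pos: [0.708, -0.0353, 0.0576]
tcp_rot: [0.992, 0.128, -0.004, 0.0]
contact_force: [-9.1, -2.4, 9.0]
opening: 0.153
finger_force: 21.1
```

Call:
send_rows:
  moves: "0 0 0 0.005 0 0 -1;0 0 0 0.005 0 0 -1"

```text
time: 8.1
eef_pos: [0.7091, -0.0352, 0.0575]
tcp_rot: [0.992, 0.128, -0.004, 0.001]
contact_force: [-7.0, -2.4, 8.0]
opening: 0.149
finger_force: 21.1
```

Call:
send_rows:
  moves: "0 0 0 0 0 0 -0.3;0 0 0 0 0 0 -0.3;0 0 0 0 0 0 -0.3;0 0 0 0 0 -0.05 -0.3;0 0 0 0 0 -0.2 -0.3;0 0 0 0 0 -0.5 -0.3;0 0 0 -0.4 0 -0.7 -0.3;0 0 0 -0.8 0 -0.7 -0.3;0 0 0 -1 0 -0.7 -0.3;0 0 0 -1 0 -0.7 -0.3"

```text
time: 9.35
eef_pos: [0.515, -0.0845, 0.1978]
tcp_rot: [0.992, 0.126, -0.0, 0.0]
contact_force: [0.2, -0.4, 1.2]
opening: 0.349
finger_force: 0.0
```

```bash
python3 - <<'E'
from h import *
todo(.7,0,.2,-75.33)
a=shot("top"); c=shot("scene"); save(a,"pics/t5.png",(240,85,320,145),10); save(c,"pics/s5.png",(150,170,250,245),8)
E
```

```text
t 9.35 shift units [ 1.001 -0.177 -0.011] turn z units -0.0004 pos [ 0.51500368 -0.084485    0.19777601] yaw -75.47201958499086 F [ 0.22352373 -0.39827004  1.23024296] tilt 0.0001957977226629193 open 0.3485287605248802 ff 0.0
```

View pics/t5.png

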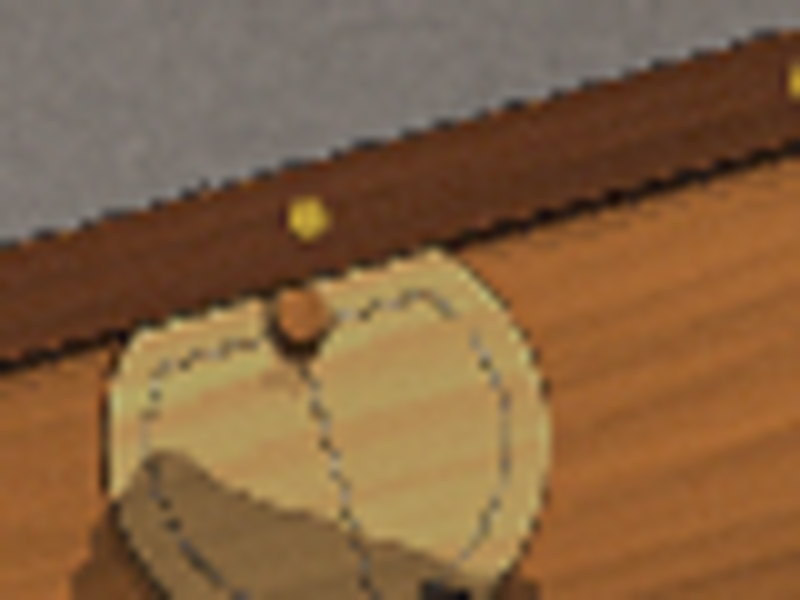

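View pics/s5.png

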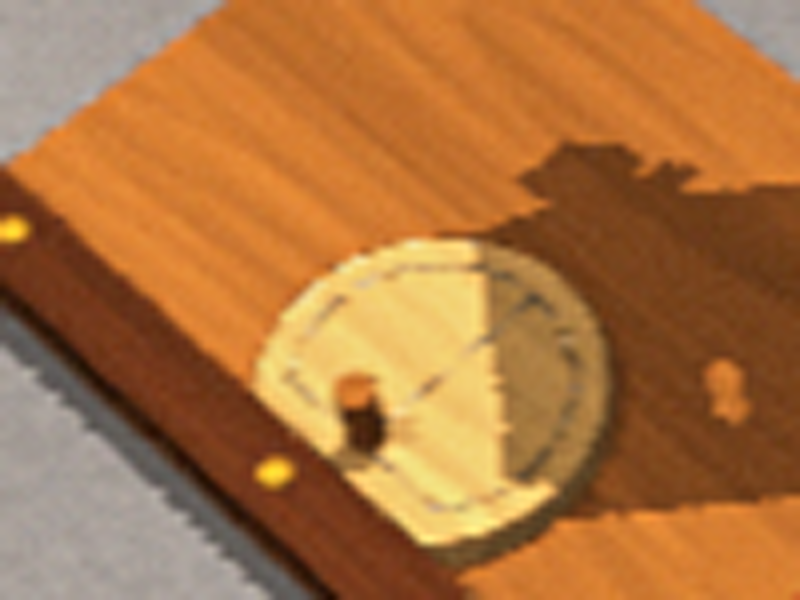

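Both views show the flat lying along the bar with no gap visible: from (130,330) to (435,250) in the top crop. A sub-pixel gap could still remain, so I'll measure the peg and then do a gentle low push from behind it with the jaws shut.

```bash
cat > m.py <<'E'
from h import *
c=shot("top"); y=np.radians(14.67); x=np.array([np.cos(y),np.sin(y)])
pg=P(c,[(302,308)],.064,(240,85),10)[0]; far=P(c,[(0,245),(400,138),(750,40)],.034,(240,85),10)
fl=P(c,[(145,325),(290,287),(420,252)],.032,(240,85),10)
print("peg",pg,"peg to far edge",(far-pg)@x,"flat to far",(far.mean(0)-fl)@x,"peg-bar",(np.array([.67879623,.12935061])-pg)@x)
t=pg-x*.040; todo(*t,.12,-75.33); todo(*t,.053,-75.33)
E
python3 m.py
```

```text
peg [ 0.70666286 -0.03535325] peg to far edge [0.04444133 0.04371414 0.04422378] flat to far [0.03053093 0.03103403 0.03124249] peg-bar 0.014753301234438292
t 9.5 shift units [ 0.775 -0.001  0.394] turn z units -0.0004 pos [ 0.51779932 -0.08457273  0.19844807] yaw -75.46884906681592 F [0.33827628 0.46488779 0.34153402] tilt 0.0011784906198236376 open 0.3470128654175118 ff 0.0
t 9.5 shift units [ 0.774 -0.002  0.729] turn z units -0.0004 pos [ 0.51779932 -0.08457273  0.19844807] yaw -75.46884906681592 F [0.33827628 0.46488779 0.34153402] tilt 0.0011784906198236376 open 0.3470128654175118 ff 0.0
```

Call:
send_rows:
  moves: "0 0 0 0.3 0 0 -1;0 0 0 0.6 0 0.1 -1;0 0 0 0.77 0 0.3 -1;0 0 0 0.77 0 0.55 -1;0 0 0 0.77 0 0.68 -1;0 0 0 0.77 0 0.73 -1;0 0 0 0.77 0 0.73 -1;0 0 0 0.77 0 0.73 -1"

```text
time: 10.5
eef_pos: [0.6685, -0.0458, 0.0534]
tcp_rot: [0.992, 0.127, 0.002, 0.001]
contact_force: [0.5, -0.1, 0.1]
opening: -0.0
finger_force: 0.0
```

Call:
send_rows:
  moves: "0 0 0 0.03 0 0 -1;0 0 0 0.06 0 0 -1;0 0 0 0.085 0 0 -1;0 0 0 0.095 0 0 -1;0 0 0 0.1 0 0 -1;0 0 0 0.1 0 0 -1"

```text
time: 11.25
eef_pos: [0.6861, -0.0405, 0.0512]
tcp_rot: [0.992, 0.127, -0.0, -0.0]
contact_force: [0.3, -0.2, -0.5]
opening: 0.003
finger_force: 0.0
```

Call:
send_rows:
  moves: "0 0 0 0.005 0 0 -1;0 0 0 0.01 0 0 -1;0 0 0 0.01 0 0 -1"

```text
time: 11.62
eef_pos: [0.6882, -0.04, 0.0513]
tcp_rot: [0.992, 0.127, -0.0, 0.0]
contact_force: [-0.1, 0.6, -0.5]
opening: -0.001
finger_force: 0.0
```

Call:
send_rows:
  moves: "0 0 0 0.003 0 0 -1;0 0 0 0.005 0 0 -1;0 0 0 0.005 0 0 -1"

```text
time: 12.0
eef_pos: [0.689, -0.0398, 0.0512]
tcp_rot: [0.992, 0.127, -0.0, -0.0]
contact_force: [-1.2, 0.3, 0.3]
opening: 0.001
finger_force: 0.5
```

Call:
send_rows:
  moves: "0 0 0 0.003 0 0 -1;0 0 0 0.005 0 0 -1;0 0 0 0.005 0 0 -1"

```text
time: 12.38
eef_pos: [0.6896, -0.0396, 0.0512]
tcp_rot: [0.992, 0.127, -0.001, -0.0]
contact_force: [-3.9, -1.0, 0.6]
opening: -0.001
finger_force: 1.8
```

Call:
send_rows:
  moves: "0 0 0 0.003 0 0 -1;0 0 0 0.005 0 0 -1;0 0 0 0.005 0 0 -1"

```text
time: 12.75
eef_pos: [0.6897, -0.0396, 0.0512]
tcp_rot: [0.992, 0.127, -0.002, -0.0]
contact_force: [-7.2, -1.6, 3.3]
opening: -0.003
finger_force: 3.5
```

The push met a solid stop: force rose to 7 N with almost no motion, so the flat is on the bar. Backing off.

Call:
send_rows:
  moves: "0 0 0 -0.01 0 0 -1;0 0 0 -0.03 0 0 -1;0 0 0 -0.08 0 0 -1;0 0 0 -0.12 0 -0.2 -1;0 0 0 -0.3 0 -0.5 -1;0 0 0 -0.6 0 -0.7 -1;0 0 0 -1 0 -0.7 -1;0 0 0 -1 0 -0.7 -1;0 0 0 -1 0 -0.7 -1"

```text
time: 13.88
eef_pos: [0.4961, -0.0899, 0.1918]
tcp_rot: [0.992, 0.126, 0.001, 0.0]
contact_force: [0.6, -0.7, -0.2]
opening: 0.001
finger_force: 0.0
```

```bash
python3 - <<'E'
from h import *
c=shot("scene"); a=shot("top")
p=np.vstack([cv2.resize(a["image"][85:145,230:330],(800,480),interpolation=cv2.INTER_CUBIC)[:300],cv2.resize(c["image"][195:245,150:283],(800,300),interpolation=cv2.INTER_CUBIC)])
cv2.imwrite("pics/f.png",p[:,:,::-1])
E
```

```text
(no output)
```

View pics/f.png

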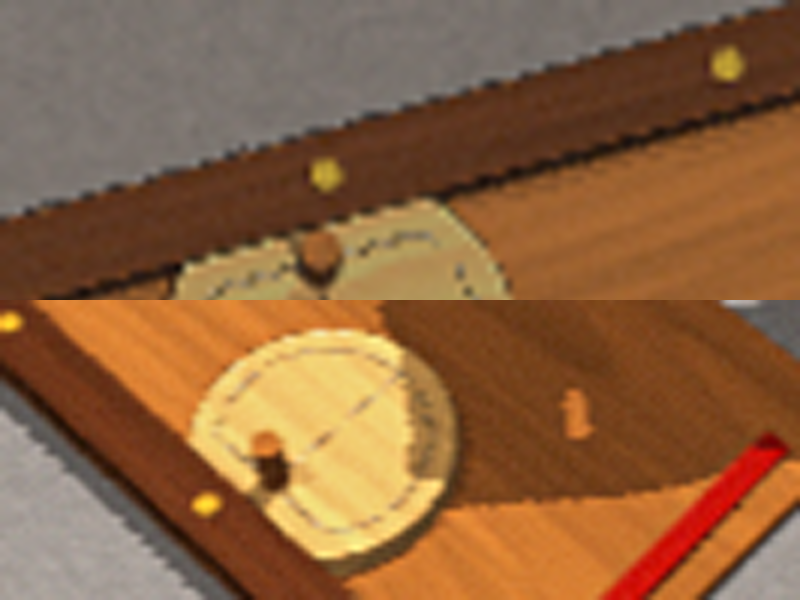

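The flat runs flush along the bar: from (180,268) to (435,200) in the upper crop, and from (190,435) to (325,570) in the lower. The disc is down on the board and the arm is clear.

```bash
python3 -c "
from plant import ctrl
print(ctrl.sign_off())"
```

```text
the job is handed in; nothing more can be done
None
```

The base now lies flat on the board with its flat edge flush along the stop bar, the spare base was never touched, and the job was handed in at about 14 s.

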